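Index the sampling carousel by one station

TASK

The steel beaker under the spout of the sampling carousel is done: bring the other steel beaker, not the small brown stoppered bottle, under the spout by pressing the carousel's plunger knob down from above with the fingertips and, keeping it pressed, swinging the table round by one slot. Then let the plunger spring fully up into that slot, so that the table is locked, and move clear. Grip nothing, and do not touch, lift or upset the beakers or the bottle, or disturb anything else on the bench.

Things in the scene. Friction and masses are not known exactly. Their poses are not given: they have to be found in the camera images.
- carousel: bench-top carousel, fixed. Origin on the turning axis at table-top level; +x points from the axis to the spout side (away from the robot, within 15 degrees). Grey foot; on it a fixed steel ring 292 mm across, 40 to 48 mm high, with six open slots in its edge 60 degrees apart. Standpipe of the spout: 15 mm pipe, 205 mm from the axis on +x, arching over at 326 mm height
- spout_tip (a point): mouth of the brass spout, 78 mm from the axis on the carousel's +x side, 185 mm above the table top; a nest is exactly below it whenever the table is locked
- turntable (a joint): angle of the turning aluminium plate (236 mm across, top 64 mm high; six white nest rings 9 mm high on a 78 mm radius) in rad, 0 at the start, positive anticlockwise from above. One slot is 1.047 rad (60 degrees). Turns both ways without end, friction about 0.12 N m, once the plunger is pressed; locked while the plunger is up
- plunger (a joint): how far the plunger knob is pressed, m: 0 up (pin in a slot), 0.020 fully down. The pin is clear of the slots beyond 0.014. Its spring pushes up with about 5 N at 0 and 8 N fully down. Let go between slots, the taper-nosed pin rubs under the ring (reading about 0.013) and springs up when a slot comes within about 4 mm
- plunger_top (a point): centre of the dished top of the black plunger knob: a round cup 62 mm across, 50 mm inside, rim 6 mm above this point. 160 mm from the turning axis, on a fork that sticks out of the plate across from the nest that starts under the spout, so on the robot's side. 120 mm above the table top when up; goes round with the plate
- beaker_done: steel beaker, 67 mm wide at the rim, 78 mm high, origin at the centre of its underside; stands in the nest under the spout at the start
- beaker_next: an identical steel beaker, in the nest next to the first on one side or the other; origin at the centre of its underside
- sample_bottle: brown dropper bottle with black stopper, 33 mm wide, 102 mm high, in the nest on the other side; origin at the centre of its underside
- spanner: bystander: open-ended spanner, 169 mm long, lying on the table top
- marker: bystander: pen, 135 mm long, lying on the table top
- pump_1: bystander: loose black pump head, 58 mm, on the table top
Not all that is in view belongs to the job. What is shaped like the sample_bottle but yellow is not meant.

How it is judged:
By the outcome, as a careful person would: the job done as asked, in the order asked, and still so for the second after the job is handed in, with the robot touching nothing.
It also fails if it takes over 35 s, if anything falls off the work surface, if the arm or the gripper's body presses on something with over 40 N, if the wrist force passes 120 N, or if a joint passes its speed limit or range.

ROBOT

A 7-joint arm with a two-finger parallel gripper is mounted at the origin on a cart in front of the work surface, level with it; the furniture and walls round the work are solid. World frame = base frame: x ahead of the robot, y to its left, z up, the work surface at z = 0. Lengths are in m, angles in rad, forces in N, time in s.
With the tool pointing down it reaches from about 0.4 to 0.85 m from the base axis. Payload 10.4 kg.
Tool frame: the origin (TCP) lies on the centre line of the jaws, within the pads' length; the fingertips stand 11 mm ahead of it and the grasp point (between the pads) lies 8 mm behind it (tip_reach is the distance from the TCP to the fingertips, in m); z points along the fingers, y is the line along which they close (so a half turn about z gives the same grasp; the last joint's range is limited). The gripper opens to 85 mm and grips with 20 to 120 N. Pads are 22 mm wide; open, the fingers measure 114 mm over their backs; the gripper's body (76 mm by 85 mm) begins 54 mm behind the grasp point. The pads swing forward as they close: fully open they stand 13 mm farther back than shut.
Start: joints at [1.196, 0.332, -0.065, 1.46, 0.022, 1.35, -0.088], TCP at [0.215, -0.587, 0.222] pointing down, gripper open.
Joint ranges: [-2.6, 2.6], [-0.5, 2.12], [-1.47, 1.34], [0.16, 2.42], [-1.27, 4.41], [0.06, 2.06], [-2.6, 2.6]. Speed limits (rad/s): [2.22, 2.22, 2.79, 2.79, 3.14, 3.14, 3.14].

INTERFACE

Orientations are given as a unit quaternion [x, y, z, w].
In Python, from workcell import get_obs, camera, hand_in, tip_reach gives the robot as it stands. The module is installed in compiled form; this text tells all that it offers.
- The arm moves only by the tool move_arm, never from a script. Its argument "plan" is a list of rows, each an object with "delta_pos": the shift along the tool's x, y, z in m, a list of three; "turn": the turn, a rotation vector about the tool's x, y, z in rad, a list of three; "fingers": the closure, from 0 (fully open) to 1 (shut). A call has 1 to 12 rows; each row is the pose to reach, as a shift and turn from the pose commanded when the call began, along the tool's axes at that moment; what a row does not reach only later rows make up. A row lasts 1/8 s, in which the tool goes at most 62.5 mm and 10.7 degrees, less where a joint would pass 70% of its speed; a pose out of reach is approached as far as the arm can. A call with a gripper value outside its range is refused whole. The fingers move at their own pace and stop on an object; "force" is the grip in N (left out, the last holds). Time passes only in rows, so rows that repeat a pose let the fingers close. It gives the time, the measured TCP pose, the force, the opening and the grip force at its end, in the units of the state.
- get_obs(): the state, without advancing time (a new reading comes with each control period).
- camera(name): name is "scene" or "top" or "wrist"; returns a dict with "color" (480x640x3 uint8, red, green, blue), "range_z" (480x640 float32, m along the optical axis (not along the pixel's ray), 0 where there is no reading), "fx", "fy", "cx", "cy" (pixels), "R" (3x3) and "t" (3): a world point X has camera coordinates R X + t; the wrist camera has in their place "tool_from_camera" (4x4, takes a point from camera to tool coordinates, whose origin is the TCP and whose axes are the flange's). Camera axes: x right, y down, z forward; pixel columns grow to the right and rows downward; lengths in m; the calibration is good to about 2 mm. A picture is of the moment at which its call begins: read the wrist's pose just before it.
- hand_in(): hands the job in; it is judged then, once.
The state is a dict: "clock": time; "joint_pos": joint angles; "joint_velocities": joint speeds; "tau": joint torques, N m; "position": TCP position; "ee_rot": TCP orientation; "ft_force": force on the tool from outside, world axes, zero at the start; "torque": the same for the moment, N m; "grip_width": opening from 0.0 (shut) to 1.0 (fully open); "grasp_force": force on a finger pad.
Only numpy, scipy, OpenCV 4.12 (cv2) and the standard library are available. Lean on these libraries where they do the work, as an engineer would, in place of code of your own. Each camera call takes 0.05 s, during which the arm holds its last target. There are 200 camera calls.

## Working session

There is one attempt and no reset: what is moved stays moved. The work goes in short steps, Python scripts to look and compute and a tool call to move; the robot and the scene stay as the last step left them, time stands still between calls to the robot, and variables do not carry over. Pictures are saved under pics/ and viewed, at most 10 in all, crops included, and the job is handed in when it is done.

Besides the shell and the picture viewer there is one more tool, called after "Call:" by a JSON object that holds its "api" and its "payload". move_arm: Moves the arm, as the interface text tells. Its arguments: {"type":"object","properties":{"plan":{"type":"array","items":{"type":"object","properties":{"delta_pos":{"type":"array","items":{"type":"number"}},"turn":{"type":"array","items":{"type":"number"}},"fingers":{"type":"number"}}}},"force":{"type":"number"}},"required":["plan"]}

```bash
mkdir -p pics; python3 - <<'E'
from workcell import *
import cv2,numpy as np
o=get_obs();print(o['clock'],o['position'],o['ee_rot'],o['joint_pos'],tip_reach,o['grip_width'])
for n in("scene","top"):
    c=camera(n);cv2.imwrite(f"pics/{n}0.png",c["color"][:,:,::-1]);np.savez(f"{n}0.npz",**c);print(n,c['fx'],c['cx'],c['cy'],(-c['R'].T@c['t']))
E
```

```text
0.0 [ 0.21519155 -0.58637227  0.22071256] [ 9.84573178e-01  1.74971807e-01 -1.64955793e-04 -7.04166442e-04] [ 1.19642752  0.33289205 -0.06466875  1.46092187  0.02160131  1.34992047
 -0.08850577] 0.011 0.9994536817884478
scene 487.5421896936665 316.3878760965238 234.52790839906336 [0.11462155 0.51905445 0.82707508]
top 553.0352639332489 317.33050436542527 239.27699747995862 [ 0.41749258 -0.08112803  1.46855463]
```

View pics/scene0.png

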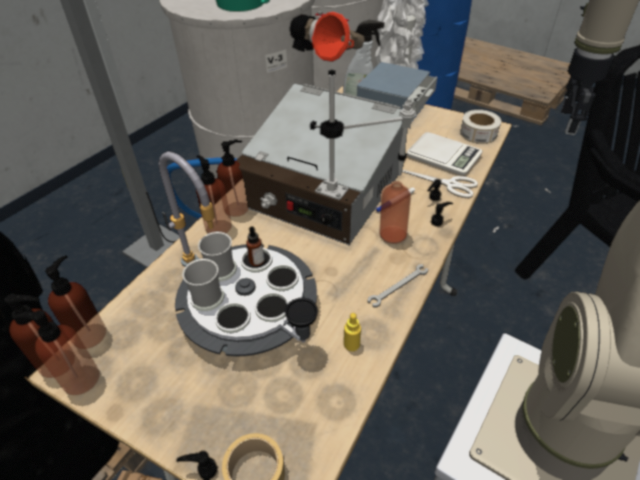

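View pics/top0.png

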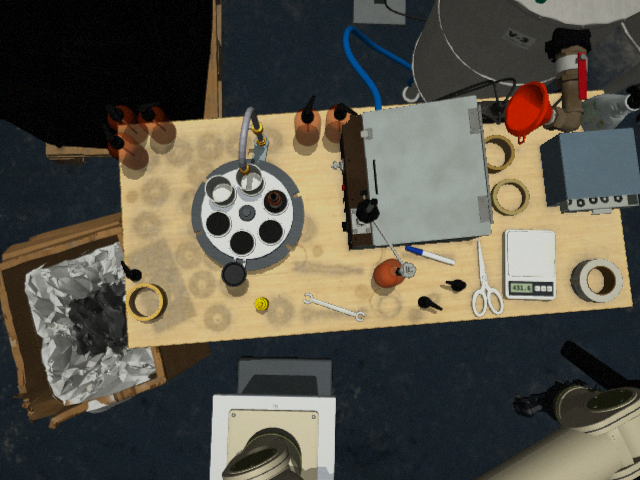

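The beaker to bring stands on the +y side of the spout: top view (220,190), against the done beaker at (250,180) and the bottle at (276,200). The knob is at (233,274) in the top view and (302,313) in the scene view. The table must therefore turn clockwise from above (−60°), which carries the knob toward +y.

```bash
cat > h.py <<'E'
import numpy as np,cv2
from scipy.optimize import least_squares
def cloud(c):
    v,u=np.mgrid[:480,:640];z=c['range_z']
    P=np.stack([(u-c['cx'])/c['fx']*z,(v-c['cy'])/c['fy']*z,z],-1)
    W=(P-c['t'])@c['R'];W[z==0]=np.nan;return W
def tri(a,pa,b,pb):
    A=[]
    for c,p in((a,pa),(b,pb)):
        d=np.array([(p[0]-c['cx'])/c['fx'],(p[1]-c['cy'])/c['fy'],1])@c['R'];A.append((-c['R'].T@c['t'],d/np.linalg.norm(d)))
    M=sum(np.eye(3)-np.outer(d,d) for o,d in A);r=sum((np.eye(3)-np.outer(d,d))@o for o,d in A)
    X=np.linalg.solve(M,r);return X,[np.linalg.norm((np.eye(3)-np.outer(d,d))@(X-o)) for o,d in A]
def circ(P,r=None):
    f=lambda p:np.hypot(P[:,0]-p[0],P[:,1]-p[1])-(r or p[2])
    return least_squares(f,[*np.median(P[:,:2],0),.1],loss='soft_l1',f_scale=.002).x
E
python3 - <<'E'
from h import *
C={n:dict(np.load(n+'0.npz')) for n in('top','scene')}
print(tri(C['top'],(233,273.5),C['scene'],(302,312)))
for n,c in C.items():
    W=cloud(c)
    # knob
    for n2,(u,v) in dict(knob=dict(top=(233,273),scene=(302,312))[n],hub=dict(top=(247,213),scene=(245,287))[n]).items() if False else [('knob',dict(top=(233,273),scene=(302,312))[n]),('hub',dict(top=(247,213),scene=(245,287))[n])]:
        print(n,n2,W[v,u])
    k=dict(top=(233,273),scene=(302,312))[n];Q=W[k[1]-25:k[1]+26,k[0]-25:k[0]+26].reshape(-1,3)
    Q=Q[(Q[:,2]>.108)&(Q[:,2]<.14)];print('knob pts',len(Q),Q.min(0),Q.max(0),(Q.min(0)+Q.max(0))/2,np.percentile(Q[:,2],[5,50,95]))
    h=W[213,247] if n=='top' else W[287,245]
    m=(W[...,2]>.04)&(W[...,2]<.054)&(np.hypot(W[...,0]-h[0],W[...,1]-h[1])<.17)
    R=W[m];r=np.hypot(R[:,0]-h[0],R[:,1]-h[1]);a=np.arctan2(R[:,1]-h[1],R[:,0]-h[0])
    E=[R[(a>=b)&(a<b+.1)][np.argmax(r[(a>=b)&(a<b+.1)])] for b in np.arange(-3.1,3,.1) if ((a>=b)&(a<b+.1)).any()]
    print('ring',circ(np.array(E)))
    m=(W[...,2]>.058)&(W[...,2]<.07)&(np.hypot(W[...,0]-h[0],W[...,1]-h[1])<.15)
    R=W[m];r=np.hypot(R[:,0]-h[0],R[:,1]-h[1]);a=np.arctan2(R[:,1]-h[1],R[:,0]-h[0])
    E=[R[(a>=b)&(a<b+.1)][np.argmax(r[(a>=b)&(a<b+.1)])] for b in np.arange(-3.1,3,.1) if ((a>=b)&(a<b+.1)).any()]
    print('plate',circ(np.array(E)),np.median(R[:,2]))
    m=(W[...,2]>.135)&(W[...,2]<.18)&(np.hypot(W[...,0]-h[0],W[...,1]-h[1])<.125)
    T=W[m];lab=(T[:,1]>h[1]+.02);print('beak',[ (len(t),t.min(0),t.max(0)) for t in (T[lab],T[~lab])])
c=C['top']['color'][160:310,170:320,::-1];s=C['scene']['color'][250:370,170:340,::-1]
im=np.hstack([cv2.resize(c,(400,400),interpolation=3),cv2.resize(s,(400,282),interpolation=3)[:,:] if 0 else np.pad(cv2.resize(s,(400,282),interpolation=3),((0,118),(0,0),(0,0)))])
cv2.imwrite('pics/crop.png',im)
E
```

```text
(array([0.45809926, 0.1011562 , 0.12335269]), [np.float64(0.001693711911231079), np.float64(0.0016937119112310235)])
top knob [0.46090634 0.10279797 0.11834298]
top hub [0.61446185 0.07854177 0.08003246]
knob pts 497 [0.42915875 0.07016662 0.11274999] [0.4874451  0.12918424 0.13344245] [0.45830193 0.09967543 0.12309622] [0.11581964 0.1213806  0.12846162]
ring [0.61716225 0.08091217 0.14551395]
plate [0.61561726 0.08015194 0.11665976] 0.06434485181326582
beak [(151, array([0.62961513, 0.09884056, 0.13513086]), array([0.71018739, 0.17590325, 0.15020263])), (149, array([ 0.6373763 , -0.00201554,  0.13502539]), array([0.72757225, 0.09827772, 0.16710746]))]
scene knob [0.45774554 0.09894666 0.12096909]
scene hub [0.60897896 0.08843301 0.08074494]
knob pts 811 [0.42801396 0.06966725 0.11110387] [0.48896362 0.13111009 0.13030556] [0.45848879 0.10038867 0.12070472] [0.11821038 0.12186582 0.12807444]
ring [0.61699588 0.08082156 0.14624816]
plate [0.61216319 0.08295341 0.1143707 ] 0.06545149519370504
beak [(289, array([0.63096019, 0.10922466, 0.13504286]), array([0.69906457, 0.17632663, 0.14590597])), (373, array([ 0.63560158, -0.00299441,  0.13504123]), array([0.72988881, 0.10795196, 0.16754191]))]
```

View pics/crop.png

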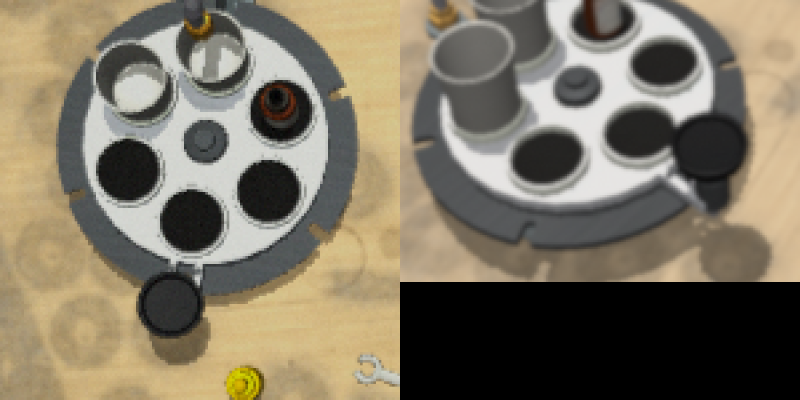

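Axis at (0.617, 0.081) and knob at (0.4585, 0.1002, 0.121). They are 0.1597 m apart, as specified. Next: heights along the approach path.

```bash
python3 - <<'E'
from h import *
P=np.vstack([cloud(dict(np.load(n+'0.npz'))).reshape(-1,3) for n in('top','scene')])
P=P[np.isfinite(P[:,0])]
# max heights on 5cm grid
for x in np.arange(.15,.65,.05):
    print('%.2f'%x,[ int(1000*np.max(P[(abs(P[:,0]-x)<.025)&(abs(P[:,1]-y)<.025)][:,2],initial=-9)) for y in np.arange(-.7,.36,.05)])
E
```

```text
0.15 [-740, -745, 629, 637, 650, 658, 657, 651, -742, -743, -658, 6, 8, 8, 11, 7, 6, 8, -655, -745, -56, -53]
0.20 [-742, 258, 628, 640, 649, 651, 646, -742, -746, -746, -747, -746, -742, -736, -744, -744, -742, -745, -742, -740, -53, -56]
0.25 [-742, 351, 626, 634, 633, -745, -744, -742, -740, -740, -744, -741, -744, -741, -749, -745, -742, -744, -748, 2, 6, 8]
0.30 [-738, -742, 593, -741, -743, -745, -744, -748, -745, -746, 9, 7, 7, 10, 8, 7, 11, 11, 10, 9, 9, 7]
0.35 [2, 4, 11, 17, 12, 10, 8, 9, 8, 13, 14, 13, 9, 8, 8, 68, 8, 7, 8, 9, 56, 53]
0.40 [25, 28, 25, 15, 16, 8, 63, 26, 8, 7, 15, 13, 16, 14, 64, 105, 7, 8, 9, 8, 54, 56]
0.45 [31, 31, 30, 16, 61, 64, 12, 9, 366, 359, 10, 11, 9, 8, 9, 131, 131, 133, 10, 10, 53, 63]
0.50 [33, 31, 31, 12, 9, 20, 19, 13, 343, 356, 8, 9, 8, 50, 72, 125, 132, 69, 55, 8, 9, 9]
0.55 [35, 31, 32, 14, 212, 206, 194, 184, 169, 319, 311, 89, 8, 66, 81, 78, 79, 77, 77, 7, 8, 8]
0.60 [30, 34, 31, 6, 217, 209, 199, 184, 173, 309, 424, 139, 9, 70, 79, 84, 90, 76, 79, 51, 8, 7]
```

Call:
{"api": "move_arm", "payload": {"plan": [{"delta_pos": [0.03,-0.025,-0.015],"turn": [0,0,-0.08],"fingers": 1},{"delta_pos": [0.06,-0.05,-0.03],"turn": [0,0,-0.16],"fingers": 1},{"delta_pos": [0.09,-0.076,-0.03],"turn": [0,0,-0.25],"fingers": 1},{"delta_pos": [0.117,-0.102,-0.03],"turn": [0,0,-0.34],"fingers": 1},{"delta_pos": [0.134,-0.14,-0.03],"turn": [0,0,-0.43],"fingers": 1},{"delta_pos": [0.151,-0.18,-0.03],"turn": [0,0,-0.52],"fingers": 1},{"delta_pos": [0.168,-0.22,-0.03],"turn": [0,0,-0.61],"fingers": 1},{"delta_pos": [0.185,-0.258,-0.03],"turn": [0,0,-0.7],"fingers": 1},{"delta_pos": [0.185,-0.258,-0.03],"turn": [0,0,-0.7],"fingers": 1}]}}

```text
clock: 1.23
position: [0.3006, -0.2784, 0.2517]
ee_rot: [0.864, 0.504, -0.0, 0.0]
ft_force: [-0.2, -0.8, 1.0]
grip_width: 0.0
grasp_force: 0.0
```

```bash
cat > st.py <<'E'
from workcell import *
from scipy.spatial.transform import Rotation as R
import numpy as np
def rel(W):
    o=get_obs();M=R.from_quat(o['ee_rot']).as_matrix()
    print(o['clock'],o['position'].round(4) if hasattr(o['position'],'round') else o['position'],np.round(o['joint_pos'],2),np.round(M,3).tolist(),np.round(o['ft_force'],2))
    for w in W: print(w,np.round(M.T@(np.array(w)-o['position']),4))
E
python3 -c "
from st import *
rel([(.37,-.13,.25),(.4585,.1002,.25),(.4585,.1002,.16)])"
```

```text
1.225 [ 0.3006 -0.2784  0.2517] [ 0.99 -0.15 -0.32  1.92 -0.05  1.37  0.17] [[0.492, 0.871, -0.0], [0.871, -0.492, -0.001], [-0.001, 0.0, -1.0]] [-0.23 -0.83  0.97]
(0.37, -0.13, 0.25) [ 0.1634 -0.0126  0.0016]
(0.4585, 0.1002, 0.25) [ 0.4073 -0.0488  0.0014]
(0.4585, 0.1002, 0.16) [ 0.4074 -0.0488  0.0914]
```

Call:
{"api": "move_arm", "payload": {"plan": [{"delta_pos": [0.04,-0.003,0],"turn": [0,0,-0.07],"fingers": 1},{"delta_pos": [0.08,-0.006,0],"turn": [0,0,-0.14],"fingers": 1},{"delta_pos": [0.12,-0.009,0],"turn": [0,0,-0.21],"fingers": 1},{"delta_pos": [0.163,-0.013,0],"turn": [0,0,-0.28],"fingers": 1},{"delta_pos": [0.21,-0.02,0],"turn": [0,0,-0.35],"fingers": 1},{"delta_pos": [0.26,-0.027,0],"turn": [0,0,-0.42],"fingers": 1},{"delta_pos": [0.31,-0.034,0],"turn": [0,0,-0.49],"fingers": 1},{"delta_pos": [0.36,-0.042,0],"turn": [0,0,-0.56],"fingers": 1},{"delta_pos": [0.407,-0.049,0.02],"turn": [0,0,-0.6],"fingers": 1},{"delta_pos": [0.407,-0.049,0.05],"turn": [0,0,-0.6],"fingers": 1},{"delta_pos": [0.407,-0.049,0.08],"turn": [0,0,-0.6],"fingers": 1},{"delta_pos": [0.407,-0.049,0.08],"turn": [0,0,-0.6],"fingers": 1}]}}

```text
clock: 2.72
position: [0.4584, 0.0962, 0.1698]
ee_rot: [0.678, 0.735, -0.001, -0.002]
ft_force: [-0.0, -0.1, 1.4]
grip_width: -0.002
grasp_force: 0.0
```

```bash
python3 - <<'E'
from st import *
import cv2
from h import *
rel([(.4585,.1002,.131)])
a=camera('wrist');b=camera('scene')
np.savez('w1.npz',**a);print(np.round(a['tool_from_camera'],3).tolist())
s=cv2.resize(b['color'][240:360,230:390],(533,400),interpolation=3)
cv2.imwrite('pics/near.png',np.hstack([cv2.resize(a['color'],(267,200)),np.zeros((200,0,3),np.uint8)])[:,:,::-1] if 0 else np.hstack([s,np.pad(cv2.resize(a['color'],(266,200)),((0,200),(0,0),(0,0)))])[:,:,::-1])
E
```

```text
2.725 [0.4584 0.0962 0.1698] [ 0.55  0.1  -0.88  1.89  0.08  1.2  -0.28] [[-0.08, 0.997, -0.004], [0.997, 0.08, 0.0], [0.001, -0.004, -1.0]] [-0.02 -0.15  1.39]
(0.4585, 0.1002, 0.131) [0.004  0.0005 0.0388]
[[0.0, -0.954, -0.299, 0.076], [1.0, 0.0, -0.001, 0.0], [0.001, -0.299, 0.954, -0.152], [0.0, 0.0, 0.0, 1.0]]
```

View pics/near.png

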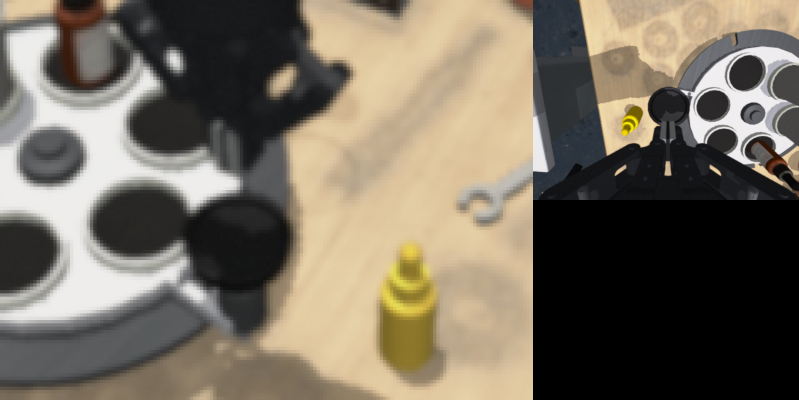

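The fingertips are over the knob (scene crop about (235,170), knob cup at (240,240)), and nothing else is close. I'll descend gently to contact.

Call:
{"api": "move_arm", "payload": {"plan": [{"delta_pos": [0.002,0,0.012],"turn": [0,0,0],"fingers": 1},{"delta_pos": [0.003,0,0.024],"turn": [0,0,0],"fingers": 1},{"delta_pos": [0.003,0,0.034],"turn": [0,0,0],"fingers": 1},{"delta_pos": [0.003,0,0.034],"turn": [0,0,0],"fingers": 1},{"delta_pos": [0.003,0,0.034],"turn": [0,0,0],"fingers": 1}]}}

```text
clock: 3.45
position: [0.4594, 0.1, 0.1377]
ee_rot: [0.678, 0.735, 0.0, 0.0]
ft_force: [-0.1, 0.2, -0.0]
grip_width: 0.001
grasp_force: 0.0
```

Call:
{"api": "move_arm", "payload": {"plan": [{"delta_pos": [0,0,0.006],"turn": [0,0,0],"fingers": 1},{"delta_pos": [0,0,0.01],"turn": [0,0,0],"fingers": 1},{"delta_pos": [0,0,0.014],"turn": [0,0,0],"fingers": 1},{"delta_pos": [0,0,0.018],"turn": [0,0,0],"fingers": 1},{"delta_pos": [0,0,0.022],"turn": [0,0,0],"fingers": 1},{"delta_pos": [0,0,0.024],"turn": [0,0,0],"fingers": 1},{"delta_pos": [0,0,0.024],"turn": [0,0,0],"fingers": 1}]}}

```text
clock: 4.32
position: [0.4592, 0.0999, 0.1134]
ee_rot: [0.678, 0.735, -0.0, -0.0]
ft_force: [-0.2, 0.0, -0.7]
grip_width: 0.001
grasp_force: 0.0
```

No contact force where about 7 N is expected, so I'll look.

```bash
python3 - <<'E'
from st import *
import cv2
from h import *
rel([])
a=camera('wrist');b=camera('scene');rel([])
s=cv2.resize(b['color'][260:350,240:360],(533,400),interpolation=3)
cv2.imwrite('pics/near2.png',np.vstack([s,cv2.resize(a['color'][250:480,180:480],(533,200)) if 0 else np.zeros((0,533,3),np.uint8)])[:,:,::-1])
W=cloud(b);Q=W[280:345,275:330].reshape(-1,3);Q=Q[(Q[:,2]>.085)&(Q[:,2]<.14)&(Q[:,0]<.5)];print(np.percentile(Q,[1,10,50,90,99],axis=0).round(4))
h,e=np.histogram(Q[:,2],np.arange(.085,.141,.003));print(h,e[0])
E
```

```text
4.325 [0.4592 0.0999 0.1134] [ 0.52  0.18 -0.88  1.95  0.15  1.08 -0.35] [[-0.081, 0.997, -0.0], [0.997, 0.081, -0.0], [-0.0, -0.0, -1.0]] [-0.2   0.02 -0.68]
4.425 [0.4593 0.0999 0.1136] [ 0.52  0.18 -0.88  1.95  0.15  1.08 -0.35] [[-0.081, 0.997, 0.0], [0.997, 0.081, -0.0], [-0.0, 0.0, -1.0]] [0.19 0.13 0.63]
[[0.4291 0.0776 0.0867]
 [0.4343 0.0888 0.1181]
 [0.4508 0.1096 0.1223]
 [0.479  0.126  0.1289]
 [0.4873 0.1299 0.1387]]
[ 19  12   0   0   0   0   0   0   1  16  14 139 175 103  89  13  13  20] 0.085
```

View pics/near2.png

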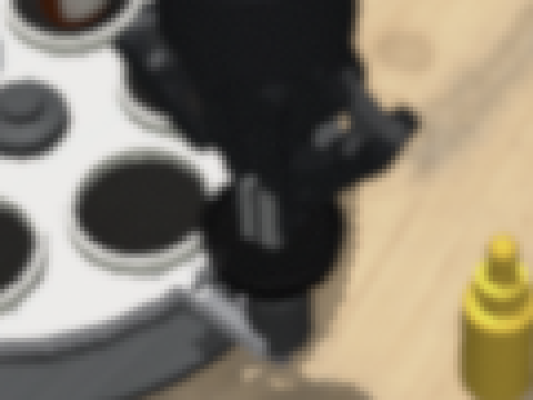

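The knob is still up and the tips are only just entering the cup. I'll carry on down by feel.

Call:
{"api": "move_arm", "payload": {"plan": [{"delta_pos": [0,0,0.002],"turn": [0,0,0],"fingers": 1},{"delta_pos": [0,0,0.004],"turn": [0,0,0],"fingers": 1},{"delta_pos": [0,0,0.004],"turn": [0,0,0],"fingers": 1}]}}

```text
clock: 4.8
position: [0.4593, 0.0999, 0.1096]
ee_rot: [0.678, 0.735, -0.0, 0.0]
ft_force: [-1.6, -0.2, 4.4]
grip_width: -0.005
grasp_force: 2.4
```

```bash
python3 - <<'E'
from st import *
from h import *
rel([])
c=camera('scene');W=cloud(c);W0=cloud(dict(np.load('scene0.npz')))
c0=np.load('scene0.npz')['color']
for u in (296,304,308):
  print(u)
  for v in range(312,338,2): print(v,W0[v,u].round(3),c0[v,u],W[v,u].round(3),c['color'][v,u])
E
```

```text
4.8 [0.4593 0.0999 0.1096] [ 0.51  0.18 -0.88  1.96  0.16  1.07 -0.35] [[-0.081, 0.997, 0.0], [0.997, 0.081, -0.0], [-0.0, 0.0, -1.0]] [-1.59 -0.18  4.37]
296
312 [0.467 0.104 0.12 ] [35 35 35] [0.461 0.111 0.132] [79 80 80]
314 [0.464 0.109 0.121] [35 35 36] [0.462 0.111 0.126] [60 61 61]
316 [0.462 0.112 0.12 ] [34 34 35] [0.462 0.111 0.12 ] [23 23 24]
318 [0.459 0.116 0.121] [34 34 35] [0.459 0.115 0.12 ] [19 20 20]
320 [0.457 0.119 0.12 ] [33 33 34] [0.457 0.118 0.119] [20 20 21]
322 [0.45  0.127 0.129] [36 36 36] [0.452 0.125 0.125] [20 20 20]
324 [0.45  0.128 0.124] [28 28 29] [0.449 0.129 0.125] [18 17 18]
326 [0.45  0.128 0.117] [24 24 24] [0.451 0.127 0.116] [18 18 19]
328 [0.462 0.114 0.087] [42 42 43] [0.462 0.114 0.087] [40 39 41]
330 [0.462 0.114 0.08 ] [47 47 48] [0.463 0.113 0.079] [48 48 49]
332 [0.463 0.114 0.072] [66 66 67] [0.464 0.113 0.072] [70 70 72]
334 [0.464 0.114 0.066] [103 104 106] [0.465 0.112 0.062] [109 109 112]
336 [0.462 0.116 0.064] [117 118 120] [0.461 0.117 0.066] [123 124 126]
304
312 [0.455 0.097 0.121] [35 35 35] [0.448 0.105 0.135] [25 26 27]
3
[... 952 characters left out ...]
34 34 36] [0.445 0.099 0.119] [19 20 21]
318 [0.441 0.104 0.121] [35 36 36] [0.442 0.103 0.12 ] [19 19 20]
320 [0.439 0.107 0.12 ] [34 33 34] [0.439 0.107 0.121] [19 19 20]
322 [0.434 0.113 0.124] [35 35 36] [0.434 0.113 0.125] [19 19 20]
324 [0.434 0.114 0.121] [19 17 17] [0.433 0.115 0.122] [15 14 15]
326 [0.435 0.112 0.111] [31 30 28] [0.435 0.113 0.113] [28 27 25]
328 [0.444 0.101 0.085] [42 41 39] [0.445 0.101 0.085] [42 41 40]
330 [0.446 0.099 0.076] [40 39 38] [0.444 0.101 0.079] [43 43 41]
332 [0.445 0.1   0.071] [38 37 37] [0.446 0.1   0.071] [41 41 39]
334 [0.445 0.102 0.067] [40 39 38] [0.444 0.102 0.067] [42 41 41]
336 [0.445 0.102 0.06 ] [52 49 45] [0.446 0.101 0.059] [56 52 47]
```

Call:
{"api": "move_arm", "payload": {"plan": [{"delta_pos": [0,0,0.003],"turn": [0,0,0],"fingers": 1},{"delta_pos": [0,0,0.006],"turn": [0,0,0],"fingers": 1},{"delta_pos": [0,0,0.009],"turn": [0,0,0],"fingers": 1},{"delta_pos": [0,0,0.012],"turn": [0,0,0],"fingers": 1},{"delta_pos": [0,0,0.015],"turn": [0,0,0],"fingers": 1},{"delta_pos": [0,0,0.017],"turn": [0,0,0],"fingers": 1},{"delta_pos": [0,0,0.017],"turn": [0,0,0],"fingers": 1}]}}

```text
clock: 5.72
position: [0.4594, 0.1, 0.0928]
ee_rot: [0.678, 0.735, 0.0, 0.0]
ft_force: [-2.4, -0.8, 7.9]
grip_width: 0.001
grasp_force: 3.9
```

```bash
python3 - <<'E'
from st import *
from h import *
c=camera('scene');W=cloud(c)
for u in (304,308): print([W[v,u].round(3).tolist() for v in range(322,336,2)])
ax=np.array([.617,.081]);o=get_obs();p=np.array(o['position']);M=R.from_quat(o['ee_rot']).as_matrix()
print(p,o['ft_force'])
k=np.array([.4585,.1002])
for a in range(-5,-71,-5):
    t=np.radians(a);q=ax+np.array([[np.cos(t),-np.sin(t)],[np.sin(t),np.cos(t)]])@(k-ax)
    print(a,q.round(3),np.round(M.T@np.array([*(q-k),0]),4))
E
```

```text
[[0.45, 0.104, 0.103], [0.446, 0.11, 0.106], [0.445, 0.111, 0.102], [0.439, 0.12, 0.111], [0.437, 0.122, 0.109], [0.438, 0.122, 0.103], [0.448, 0.11, 0.074]]
[[0.444, 0.101, 0.104], [0.441, 0.104, 0.104], [0.438, 0.109, 0.106], [0.434, 0.114, 0.109], [0.433, 0.116, 0.105], [0.434, 0.115, 0.097], [0.445, 0.101, 0.066]]
[0.45937643 0.10006962 0.09287212] [-2.99666395 -1.16317439  8.19151251]
-5 [0.461 0.114] [ 0.0135  0.0034 -0.    ]
-10 [0.464 0.127] [ 0.0267  0.0079 -0.    ]
-15 [0.469 0.141] [ 0.0394  0.0136 -0.    ]
-20 [0.475 0.153] [ 0.0516  0.0204 -0.    ]
-25 [0.481 0.165] [0.0631 0.0282 0.    ]
-30 [0.489 0.177] [0.0739 0.0369 0.    ]
-35 [0.498 0.188] [0.0839 0.0466 0.    ]
-40 [0.508 0.198] [0.0931 0.0571 0.    ]
-45 [0.519 0.207] [0.1012 0.0684 0.    ]
-50 [0.53  0.215] [0.1084 0.0804 0.    ]
-55 [0.542 0.222] [0.1145 0.0929 0.    ]
-60 [0.554 0.228] [0.1195 0.1059 0.    ]
-65 [0.567 0.233] [0.1233 0.1193 0.    ]
-70 [0.581 0.237] [0.126 0.133 0.   ]
```

The plunger is about 17 mm down. First half of the swing.

Call:
{"api": "move_arm", "payload": {"plan": [{"delta_pos": [0.004,0.001,0.001],"turn": [0,0,0],"fingers": 1},{"delta_pos": [0.0105,0.0026,0.001],"turn": [0,0,0],"fingers": 1},{"delta_pos": [0.018,0.005,0.001],"turn": [0,0,0],"fingers": 1},{"delta_pos": [0.0267,0.0079,0.001],"turn": [0,0,0],"fingers": 1},{"delta_pos": [0.033,0.0107,0.001],"turn": [0,0,0],"fingers": 1},{"delta_pos": [0.0394,0.0136,0.001],"turn": [0,0,0],"fingers": 1},{"delta_pos": [0.0456,0.0169,0.001],"turn": [0,0,0],"fingers": 1},{"delta_pos": [0.0516,0.0204,0.001],"turn": [0,0,0],"fingers": 1},{"delta_pos": [0.0575,0.0242,0.001],"turn": [0,0,0],"fingers": 1},{"delta_pos": [0.0631,0.0282,0.001],"turn": [0,0,0],"fingers": 1},{"delta_pos": [0.0686,0.0325,0.001],"turn": [0,0,0],"fingers": 1},{"delta_pos": [0.0739,0.0369,0.001],"turn": [0,0,0],"fingers": 1}]}}

```text
clock: 7.28
position: [0.4909, 0.1768, 0.0922]
ee_rot: [0.678, 0.735, 0.001, 0.001]
ft_force: [-0.7, -1.2, 7.9]
grip_width: 0.0
grasp_force: 4.0
```

```bash
cat > look.py <<'E'
from st import *
from h import *
import sys
o=get_obs();p=np.array(o['position']);print(o['clock'],p,np.round(o['ft_force'],1),np.round(o['joint_pos'],2))
for n in('top','scene'):
    c=camera(n);W=cloud(c);ax=np.array([.617,.081])
    dark=c['color'].max(-1)<60
    r=np.hypot(W[...,0]-ax[0],W[...,1]-ax[1])
    m=dark&(W[...,2]>.092)&(W[...,2]<.14)&(r>.122)&(r<.2)&(np.hypot(W[...,0]-p[0],W[...,1]-p[1])<.06)
    Q=W[m];print(n,len(Q),Q.min(0),Q.max(0)) if len(Q) else 0
    m=(W[...,2]>.137)&(W[...,2]<.152)&(r<.125)&(W[...,0]>.6)
    T=W[m]; 
    from scipy.cluster.vq import kmeans2
    if len(T): print('rims',T.min(0),T.max(0))
E
cat >> look.py <<'E'
cv2.imwrite(sys.argv[1],camera('top')['color'][140:320,150:350,::-1].repeat(3,0).repeat(3,1))
E
python3 look.py pics/mid.png
```

```text
7.275 [0.49092505 0.17684081 0.09224016] [-0.7 -1.2  7.9] [ 0.32  0.34 -0.87  1.85  0.3   1.08 -0.58]
top 71 [0.47474021 0.14652467 0.09734931] [0.51410651 0.16592272 0.11286404]
rims [ 0.60010409 -0.00579772  0.13703573] [0.7207994  0.14517736 0.15190638]
scene 564 [0.45809241 0.15251549 0.09427294] [0.51783979 0.20729897 0.13880022]
rims [ 0.6002377  -0.00481525  0.13700234] [0.72304329 0.14432067 0.14515381]
```

View pics/mid.png

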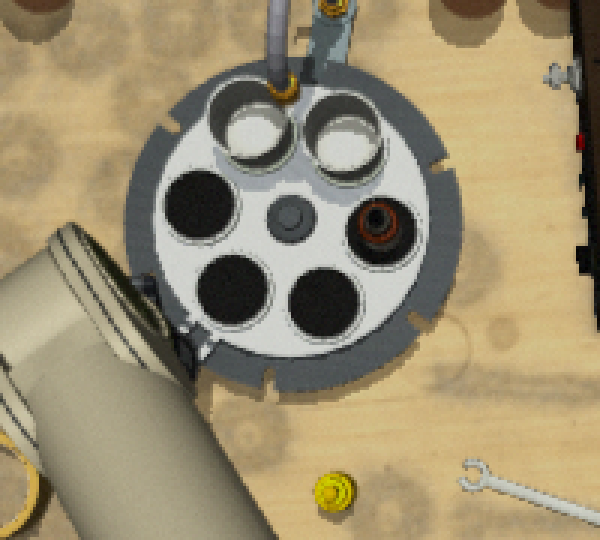

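Halfway round: both beakers are standing, the fork is at (197,335), and the spout is midway between the beakers. Continuing to about −57°.

Call:
{"api": "move_arm", "payload": {"plan": [{"delta_pos": [0.0051,0.0048,0],"turn": [0,0,0],"fingers": 1},{"delta_pos": [0.01,0.0097,0],"turn": [0,0,0],"fingers": 1},{"delta_pos": [0.0147,0.0148,0],"turn": [0,0,0],"fingers": 1},{"delta_pos": [0.0192,0.0202,0],"turn": [0,0,0],"fingers": 1},{"delta_pos": [0.0233,0.0258,0],"turn": [0,0,0],"fingers": 1},{"delta_pos": [0.0273,0.0315,0],"turn": [0,0,0],"fingers": 1},{"delta_pos": [0.031,0.0374,0],"turn": [0,0,0],"fingers": 1},{"delta_pos": [0.0345,0.0435,0],"turn": [0,0,0],"fingers": 1},{"delta_pos": [0.0377,0.0497,0],"turn": [0,0,0],"fingers": 1},{"delta_pos": [0.0406,0.056,0],"turn": [0,0,0],"fingers": 1},{"delta_pos": [0.0422,0.06,0],"turn": [0,0,0],"fingers": 1},{"delta_pos": [0.0422,0.06,0],"turn": [0,0,0],"fingers": 1}]}}

```text
clock: 8.93
position: [0.5475, 0.2241, 0.0924]
ee_rot: [0.678, 0.735, 0.001, 0.0]
ft_force: [1.1, 0.1, 7.7]
grip_width: -0.002
grasp_force: 4.0
```

```bash
cat > ang.py <<'E'
from st import *
from h import *
# table angle: compare polar-unwrapped plate in top view with the start picture, about the hub
c0=dict(np.load('top0.npz'));c=camera('top');ax=np.array([.617,.081])
def pol(c):
    rr,tt=np.meshgrid(np.linspace(.05,.108,30),np.radians(np.arange(0,360,.25)),indexing='ij')
    X=np.stack([ax[0]+rr*np.cos(tt),ax[1]+rr*np.sin(tt),np.full_like(rr,.066)],-1)@c['R'].T+c['t']
    m=np.stack([X[...,0]/X[...,2]*c['fx']+c['cx'],X[...,1]/X[...,2]*c['fy']+c['cy']],-1).astype(np.float32)
    return cv2.remap(c['color'].mean(-1).astype(np.float32),m[...,0],m[...,1],cv2.INTER_LINEAR)
A,B=pol(c0),pol(c)
# nests free of beakers and bottle, start angles 100..245 deg; compare with the same band moved
w0=A[:,420:980]
best=[]
for s in np.arange(-300,40):
    w=np.roll(B,-s,1)[:,420:980]
    best.append((np.mean(np.abs(w-w0)),s*.25))
best.sort();print('table deg',best[:4])
o=get_obs();p=np.array(o['position']);print(o['clock'],p,np.round(o['ft_force'],1))
d=p[:2]-ax;print('tool angle',np.degrees(np.arctan2(d[1],d[0]))-173.1,'radius',np.hypot(*d))
E
python3 ang.py
```

```text
table deg [(np.float32(5.9455404), np.float64(4.25)), (np.float32(5.9683623), np.float64(4.5)), (np.float32(6.5478964), np.float64(4.0)), (np.float32(6.6242766), np.float64(4.75))]
8.975 [0.54749277 0.22410819 0.09246404] [0.7 0.4 7.4]
tool angle -57.19429070269378 radius 0.1590949723400167
```

Call:
{"api": "move_arm", "payload": {"plan": [{"delta_pos": [0.0013,0.0035,0],"turn": [0,0,0],"fingers": 1},{"delta_pos": [0.0027,0.007,0],"turn": [0,0,0],"fingers": 1},{"delta_pos": [0.004,0.011,0],"turn": [0,0,0],"fingers": 1},{"delta_pos": [0.004,0.011,0],"turn": [0,0,0],"fingers": 1},{"delta_pos": [0.004,0.011,0],"turn": [0,0,0],"fingers": 1}]}}

```text
clock: 9.6
position: [0.5581, 0.2289, 0.0925]
ee_rot: [0.678, 0.735, 0.001, 0.001]
ft_force: [0.7, -0.3, 8.4]
grip_width: -0.003
grasp_force: 4.0
```

```bash
python3 ang.py
```

```text
table deg [(np.float32(5.126743), np.float64(0.0)), (np.float32(5.309613), np.float64(0.25)), (np.float32(5.992718), np.float64(-0.25)), (np.float32(6.2462945), np.float64(0.5))]
9.65 [0.5580935  0.22889847 0.09255158] [ 0.3 -0.5  7.5]
tool angle -61.3830968938783 radius 0.15919778170215698
```

The table reads exactly one slot (−60.0°). I'll lift straight up slowly.

Call:
{"api": "move_arm", "payload": {"plan": [{"delta_pos": [0,0,-0.003],"turn": [0,0,0],"fingers": 1},{"delta_pos": [0,0,-0.006],"turn": [0,0,0],"fingers": 1},{"delta_pos": [0,0,-0.009],"turn": [0,0,0],"fingers": 1},{"delta_pos": [0,0,-0.012],"turn": [0,0,0],"fingers": 1},{"delta_pos": [0,0,-0.015],"turn": [0,0,0],"fingers": 1},{"delta_pos": [0,0,-0.018],"turn": [0,0,0],"fingers": 1},{"delta_pos": [0,0,-0.024],"turn": [0,0,0],"fingers": 1},{"delta_pos": [0,0,-0.036],"turn": [0,0,0],"fingers": 1},{"delta_pos": [0,0,-0.055],"turn": [0,0,0],"fingers": 1},{"delta_pos": [0,0,-0.085],"turn": [0,0,0],"fingers": 1},{"delta_pos": [0,0,-0.12],"turn": [0,0,0],"fingers": 1},{"delta_pos": [0,0,-0.15],"turn": [0,0,0],"fingers": 1}]}}

```text
clock: 11.15
position: [0.5571, 0.2286, 0.2441]
ee_rot: [0.678, 0.735, 0.001, 0.0]
ft_force: [0.1, 0.6, 0.2]
grip_width: 0.003
grasp_force: 0.0
```

```bash
python3 - <<'E'
from st import *
rel([(.42,.13,.3),(.37,.0,.33)])
E
python3 ang.py
```

```text
11.15 [0.5571 0.2286 0.2441] [ 0.2   0.39 -0.87  1.46  0.3   1.43 -0.59] [[-0.081, 0.997, 0.001], [0.997, 0.081, 0.0], [0.0, 0.001, -1.0]] [0.07 0.62 0.18]
(0.42, 0.13, 0.3) [-0.0871 -0.1446 -0.0561]
(0.37, 0.0, 0.33) [-0.2126 -0.2049 -0.0862]
table deg [(np.float32(6.182257), np.float64(0.25)), (np.float32(6.539866), np.float64(0.0)), (np.float32(6.5989146), np.float64(0.5)), (np.float32(7.484009), np.float64(0.75))]
11.2 [0.55818497 0.22950301 0.24811001] [ 0.1 -0.4  2.5]
tool angle -61.49381871761926 radius 0.15972586453322787
```

Move back clear, in the direction of the robot, so the top camera can see.

Call:
{"api": "move_arm", "payload": {"plan": [{"delta_pos": [-0.015,-0.025,-0.02],"turn": [0,0,0],"fingers": 1},{"delta_pos": [-0.03,-0.05,-0.04],"turn": [0,0,0],"fingers": 1},{"delta_pos": [-0.045,-0.075,-0.056],"turn": [0,0,0],"fingers": 1},{"delta_pos": [-0.06,-0.1,-0.056],"turn": [0,0,0],"fingers": 1},{"delta_pos": [-0.087,-0.145,-0.056],"turn": [0,0,0],"fingers": 1},{"delta_pos": [-0.087,-0.145,-0.056],"turn": [0,0,0],"fingers": 1}]}}

```text
clock: 11.95
position: [0.4179, 0.1285, 0.299]
ee_rot: [0.679, 0.734, -0.0, 0.003]
ft_force: [0.1, -0.7, -0.3]
grip_width: 0.0
grasp_force: 0.0
```

```bash
python3 ang.py; python3 - <<'E'
from h import *
from workcell import *
ims=[]
k=np.array([.5543,.2282])
for n in('top','scene'):
    c=camera(n);W=cloud(c)
    m=(np.hypot(W[...,0]-k[0],W[...,1]-k[1])<.04)&(W[...,2]>.09)&(W[...,2]<.16);Q=W[m]
    if len(Q): print(n,len(Q),np.percentile(Q,[2,50,98],axis=0).round(4).tolist())
    r=np.hypot(W[...,0]-k[0],W[...,1]-k[1])<.015;print('dish',np.nanmedian(W[r&(W[...,2]<.16)],0))
    ims.append(c['color'])
cv2.imwrite('pics/end.png',np.hstack([cv2.resize(ims[0][140:320,150:350],(400,360)),cv2.resize(ims[1][220:400,130:330],(400,360))])[:,:,::-1])
E
```

```text
table deg [(np.float32(5.4367523), np.float64(0.25)), (np.float32(5.7742667), np.float64(0.0)), (np.float32(5.885522), np.float64(0.5)), (np.float32(6.807992), np.float64(-0.25))]
12.0 [0.41917135 0.12928496 0.29885264] [ 1.3 -0.5  0.3]
tool angle -6.816274073358272 radius 0.2036359845047952
top 490 [[0.5272, 0.2003, 0.115], [0.5539, 0.2287, 0.1212], [0.5811, 0.2545, 0.1293]]
dish [0.55309658 0.22745385 0.11972817]
scene 918 [[0.5254, 0.2009, 0.1147], [0.554, 0.2281, 0.1221], [0.5812, 0.256, 0.1289]]
dish [0.55075067 0.23076765 0.07513966]
```

View pics/end.png

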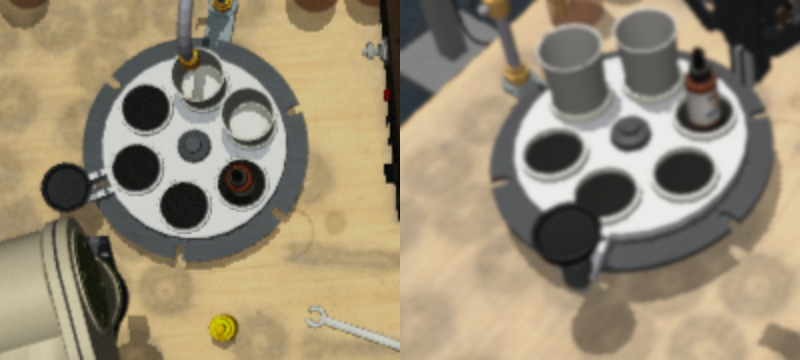

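The end picture shows the knob at (67,187), fully up (dish 0.120, rim about 0.128). The next beaker is under the spout at (198,78), with the done beaker at (248,117) and the bottle at (241,183), all standing upright. The arm is clear.

```bash
python3 -c "
from workcell import *
print(hand_in())"
```

```text
the job is handed in; nothing more can be done
None
```

The job is handed in: the carousel is turned one slot clockwise with the other steel beaker under the spout and the plunger fully up in its slot, everything on it standing and the arm clear, after about 12 s of robot time; no verdict was returned.

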